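# Close the twist-lock canister over the sample bottle

## Task

The sample bottle stands ready in the base of its metal carrying canister. Lower the cover that is tall enough for it over the bottle, with the cover's black bar above the base's two lugs, until it sits fully down on the foot plate; then turn it about 60 degrees clockwise (seen from above) to lock it, so that the bar is parallel to the plate's long side, and let go. Leave the cover that is too short where it stands.

Things in the scene. Friction and masses are not known exactly. Their poses are not given: they have to be found in the camera images.
- tall_cover_grip (a point): Bar centre of the taller cover: metal hood 88 mm wide, 96 high (92 inside), open below. Upright black bar on top: 60 long, 14 wide, 32 high. The point is on the axis, 112 above the lower rim; x along the bar, z up. 0.25 kg. In the rim, a collar 8 high, bore 68, with 70-degree gaps under both bar ends to pass the base's lugs (+-15 degrees). Turns easily, clockwise only, to a stop at about 64 degrees.
- short_cover_grip (a point): Bar centre of the shorter cover: like the taller one but only 62 mm high (bar centre 78 mm above its lower rim), too low for the bottle. Leave it where it stands.
- base_center (a point): Fixed base: aluminium plate 130 x 100 x 8 mm with a round neck. The point is on the neck's axis at the plate's upper face (8 above the worktop), where the cover's rim comes to rest; x along the long side, z up. Neck 62 wide, tapering to 56, 37 high; 3 mm play in the collar. Two opposite lugs, 17 wide, reach 38 from the axis, 10 to 17 above the point, on a line +60 degrees (anticlockwise) from x.
- bottle_center (a point): Small glass bottle with a blue ribbed cap, 46 mm in diameter and 86 mm high, standing upright in the base's neck; its top is 95 mm above the worktop. The point is its centre, half-way up; z up.
Not all that is in view belongs to the job. What is shaped like the part that bears tall_cover_grip but purple is not meant. There is more than one size of the part that bears bottle_center; the job needs the larger.

How it is judged:
At the end, for the whole second after the job is handed in: The tall cover sits down on the base (its rim within 4 mm of the foot plate, centred within 10 mm, upright within 6 degrees) and is turned to the locked position: its bar is parallel to the long side of the foot plate within 14 degrees. The bottle still stands upright inside (horizontal distance between tall_cover_grip and base_center below 0.01 m and z of tall_cover_grip in the frame of base_center below 0.116 m and angle between tall_cover_grip's own z axis and vertical below 0.1 rad and angle between the x axis of tall_cover_grip and the x axis of base_center, either way round below 0.24 rad and horizontal distance between bottle_center and base_center below 0.012 m and angle between bottle_center's own z axis and vertical below 0.2 rad); the robot touches nothing.
It fails at once if the short cover is pushed or carried more than 30 mm from where it stood (distance of short_cover_grip from where it was at the start of the episode above 0.03 m).
It also fails if it takes over 42 s, if anything falls off the work surface, if the arm or the gripper's body presses on something with over 40 N, if the wrist force passes 120 N, or if a joint passes its speed limit or range.

## Robot

A 6-joint arm with a two-finger parallel gripper is mounted at the origin on a cart in front of the work surface, level with it; the furniture and walls round the work are solid. World frame = base frame: x ahead of the robot, y to its left, z up, the work surface at z = 0. Lengths are in m, angles in rad, forces in N, time in s.
With the tool pointing down it reaches from about 0.375 to 0.9 m from the base axis. Payload 3.1 kg.
Tool frame: the origin (TCP) lies at the very end of the fingers, on their centre line; the grasp point (between the pads) lies 19 mm behind it (hold_point_z is the distance from the TCP to the grasp point, in m); z points along the fingers, y is the direction in which the jaws open and shut (so a half turn about z gives the same grasp; the last joint's range is limited). The gripper opens to 85 mm and grips with 20 to 120 N. Pads are 22 mm wide; open, the fingers measure 114 mm over their backs; the gripper's body (76 mm by 85 mm) begins 54 mm behind the grasp point. The pads swing forward as they close: fully open they stand 13 mm farther back than shut.
Start: joints at [-1.339, 0.527, 1.433, -0, 1.181, -0.178], TCP at [0.249, -0.573, 0.231] pointing down, gripper open.
Joint ranges: [-3.08, 3.08], [-0.75, 2.2], [0.22, 2.44], [-1.43, 4.57], [0, 2.65], [-2.85, 2.85]. Speed limits (rad/s): [2.79, 2.79, 3.14, 3.14, 3.14, 3.14].

## Interface

Orientations are given as a rotation vector (axis times angle).
In Python, from workcell import * gives the robot as it stands. The module is installed in compiled form; this text tells all that it offers.
- The arm moves only by the tool jog_arm, never from a script. Its argument "plan" is a list of rows, each a list of 5 numbers: the shift along the world's x, y, z in cm, then the turn about the world's z in rad, then the finger opening in cm, from 0 to 8.54. A call has 1 to 12 rows; each row shifts and turns the commanded pose from where the row before left it; what a row does not reach is not made up. A row lasts 1/8 s, in which the tool goes at most 62.5 mm and 10.7 degrees, less where a joint would pass 70% of its speed; a pose out of reach is approached as far as the arm can. A call is refused whole if a number of a shift passes 6.25 or a number of a turn 0.188, either way. A call with a gripper value outside its range is refused whole. The fingers move at their own pace and stop on an object; "force" is the grip in N (left out, the last holds). Time passes only in rows, so rows that do not move let the fingers close. It gives the time, the measured TCP pose, the force and the opening at its end, in the units of the state.
- observe(): the state, without advancing time (a new reading comes with each control period).
- get_image(name): name is "side" or "top" or "wrist"; returns the picture (480x640x3 uint8, red, green, blue); there is no depth.
- get_calibration(name): a dict with "intrinsics" (3x3 intrinsics, pixels), "k1" (the pictures are not rectified: a ray, as slopes to the right and down, at radius r is drawn at 1 + k1 r^2 times it, then the intrinsics apply), "cam_to_world" (4x4, takes a point from camera to world coordinates); the wrist camera has in their place "hand_eye" (4x4, takes a point from camera to tool coordinates, whose origin is the TCP and whose axes are the flange's). Camera axes: x right, y down, z forward; pixel columns grow to the right and rows downward; lengths in m; the calibration is good to about 2 mm. A picture is of the moment at which its call begins: read the wrist's pose just before it. get_calibration takes no time and is no camera call.
- hand_in(): hands the job in, once; it reports no verdict.
Trained networks look in the newest picture that a camera, given by its name, has taken for a name from the list of things; names that differ only in an ending like _2 or _b are one class to them, and where a whole thing is asked for, a point or a joint stands for the part that bears it (a point fixed in the world has none). Each returns a list of dicts, best first, with "score" (0 to 1); they miss things now and then, are a little off and sometimes report something else, mostly with a low value. They report only what shows in the picture. A call takes as long as a camera call. They do not tell look-alikes from the thing itself.
- recognise(camera, query): "at" ([column, row] in pixels, amid what is visible of it).
- cut_out(camera, query): "pixels" (480x640 bool, what is visible of it) and "at" ([column, row] in pixels, amid what is visible of it).
- tip_of(camera, query): "at" ([column, row] in pixels: a listed point, or the origin of a listed thing).
The state is a dict: "time": time; "joint_pos": joint angles; "joint_velocities": joint speeds; "tau": joint torques, N m; "ee_pos": TCP position; "ee_rot": TCP orientation; "force": force on the tool from outside, world axes, zero at the start; "torque": the same for the moment, N m; "grip_width": finger opening in m.
Only numpy, scipy, OpenCV 4.12 (cv2) and the standard library are available. Lean on these libraries where they do the work, as an engineer would, in place of code of your own. Each camera call takes 0.05 s, during which the arm holds its last target.

## Working session

There is one attempt and no reset: what is moved stays moved. The work goes in short steps, Python scripts to look and compute and a tool call to move; the robot and the scene stay as the last step left them, time stands still between calls to the robot, and variables do not carry over. Pictures are saved under pics/ and viewed, and the job is handed in when it is done.

Besides the shell and the picture viewer there is one more tool, called as name(argument=value, ...), one argument or row to a line, values as JSON. jog_arm: Moves the arm, as the interface text tells. Its arguments: {"type":"object","properties":{"plan":{"type":"array"},"force":{"type":"number"}},"required":["plan"]}

```bash
mkdir -p pics
python3 - <<'E'
from workcell import *
import cv2,numpy as np
np.set_printoptions(precision=4,suppress=True)
s=observe();print({k:np.round(v,3) for k,v in s.items()})
for n in("side","top","wrist"):
    im=get_image(n);cv2.imwrite(f"pics/{n}0.png",im[:,:,::-1]);c=get_calibration(n);print(n,c)
    for q in("tall_cover_grip","short_cover_grip","base_center","bottle_center"):
        print(q,[(np.round(d["at"],1),round(d["score"],2)) for d in tip_of(n,q)])
E
```

```text
{'time': np.float64(0.0), 'joint_pos': array([-1.34 ,  0.528,  1.434,  0.   ,  1.181, -0.178]), 'joint_velocities': array([-0.   ,  0.001, -0.001, -0.   ,  0.001, -0.001]), 'tau': array([ -0.   , -44.235, -17.803,  -0.   ,   0.008,   0.   ]), 'ee_pos': array([ 0.249, -0.573,  0.23 ]), 'ee_rot': array([-3.074, -0.639,  0.   ]), 'force': array([ 0.449, -0.765, -0.458]), 'torque': array([ 0.04 , -0.002, -0.029]), 'grip_width': np.float64(0.085)}
side {'intrinsics': array([[543.5338,   0.    , 317.3747],
       [  0.    , 543.5338, 236.3448],
       [  0.    ,   0.    ,   1.    ]]), 'k1': -0.08635971147728798, 'cam_to_world': array([[ 0.976 , -0.1108,  0.1872,  0.2878],
       [-0.2176, -0.4813,  0.8492, -0.9554],
       [-0.004 , -0.8695, -0.4938,  0.5829],
       [ 0.    ,  0.    ,  0.    ,  1.    ]])}
tall_cover_grip [(array([367.1, 279.7]), 0.7), (array([280. , 282.5]), 0.56)]
short_cover_grip [(array([374.9, 241.5]), 0.93)]
base_center [(array([316.2, 209.7]), 0.68)]
bottle_center [(array([337.8, 224.9]), 0.92), (array([318.2, 195.8]), 0.65)]
top {'intrinsics': array([[436.158 ,   0
[... 307 characters left out ...]
   ,  1.    ]])}
tall_cover_grip [(array([473.1, 211.5]), 0.84), (array([416.4, 222.4]), 0.66), (array([408. , 290.4]), 0.61)]
short_cover_grip [(array([328.1, 197.7]), 0.93)]
base_center []
bottle_center [(array([199.3, 220.2]), 0.69), (array([255.2, 216.5]), 0.54)]
wrist {'intrinsics': array([[390.8954,   0.    , 316.7489],
       [  0.    , 390.8954, 239.0942],
       [  0.    ,   0.    ,   1.    ]]), 'k1': -0.06238518082517504, 'hand_eye': array([[ 0.0004, -0.9649, -0.2628,  0.0672],
       [ 1.    ,  0.0001,  0.0013,  0.0007],
       [-0.0012, -0.2628,  0.9649, -0.142 ],
       [ 0.    ,  0.    ,  0.    ,  1.    ]])}
tall_cover_grip []
short_cover_grip []
base_center []
bottle_center []
```

View pics/side0.png

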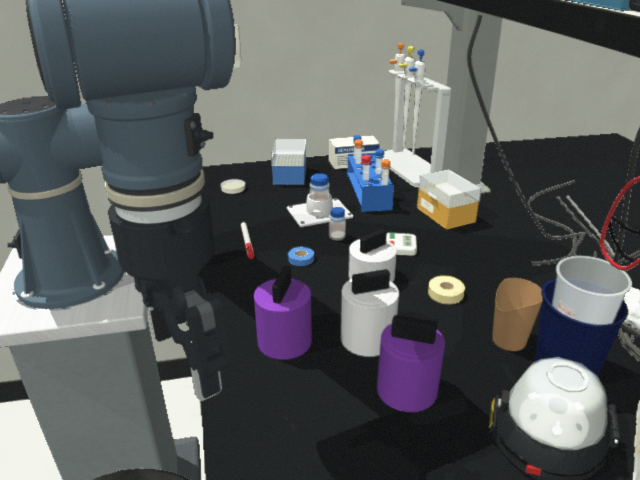

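View pics/top0.png

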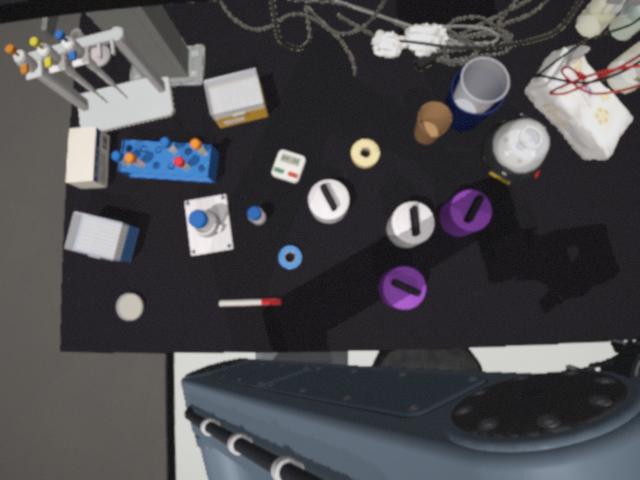

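```bash
cat > h.py <<'E'
from workcell import *
import cv2,numpy as np
from scipy.spatial.transform import Rotation as R
from scipy.optimize import least_squares
np.set_printoptions(precision=4,suppress=True)
def pose(n,s=None):
    c=get_calibration(n)
    if n=="wrist":
        T=np.eye(4);T[:3,:3]=R.from_rotvec(s["ee_rot"]).as_matrix();T[:3,3]=s["ee_pos"];M=T@c["hand_eye"]
    else: M=c["cam_to_world"]
    return c["intrinsics"],c["k1"],M
def ray(n,p,s=None):
    K,k,M=pose(n,s)
    d=np.array([(p[0]-K[0,2])/K[0,0],(p[1]-K[1,2])/K[1,1]]);u=d.copy()
    for _ in range(30):u=d/(1+k*(u@u))
    v=M[:3,:3]@np.r_[u,1];return M[:3,3],v/np.linalg.norm(v)
def atz(n,p,z,s=None):
    o,v=ray(n,p,s);return o+v*(z-o[2])/v[2]
def proj(n,P,s=None):
    K,k,M=pose(n,s);q=np.linalg.inv(M)@np.r_[P,1];u=q[:2]/q[2];u=u*(1+k*(u@u));return K[:2,:2]@u+K[:2,2]
def tri(a):
    A=0;b=0
    for o,v in a:
        P=np.eye(3)-np.outer(v,v);A=A+P;b=b+P@o
    x=np.linalg.solve(A,b);return x,[np.linalg.norm((np.eye(3)-np.outer(v,v))@(x-o)) for o,v in a]
def crop(f,out,x0,y0,x1,y1,k):
    im=cv2.imread(f)[y0:y1,x0:x1];cv2.imwrite(out,cv2.resize(im,None,fx=k,fy=k,interpolation=cv2.INTER_CUBIC))
E
python3 - <<'E'
from h import *
print("tall",tri([ray("side",(367.1,279.7)),ray("top",(416.4,222.4))]))
print("short",tri([ray("side",(374.9,241.5)),ray("top",(328.1,197.7))]))
print("purp",tri([ray("side",(412,330)),ray("top",(473.1,211.5))]))
print("bottle",tri([ray("side",(318.2,195.8)),ray("top",(199.3,220.2))]))
print("tall at z",atz("top",(416.4,222.4),.112),atz("side",(367.1,279.7),.112))
print("base side",atz("side",(316.2,209.7),.008))
crop("pics/top0.png","pics/c1.png",160,150,260,270,6)
crop("pics/top0.png","pics/c2.png",360,170,500,260,5)
crop("pics/side0.png","pics/c3.png",240,160,460,360,3)
a=cv2.imread("pics/c1.png")
E
```

```text
tall (array([ 0.5094, -0.3028,  0.1178]), [np.float64(0.0006882393865005855), np.float64(0.0006882393865005339)])
short (array([ 0.5771, -0.1264,  0.0756]), [np.float64(0.0027335063524244526), np.float64(0.002733506352424448)])
purp (array([ 0.5332, -0.4227,  0.1106]), [np.float64(0.0024061003989629694), np.float64(0.0024061003989628376)])
bottle (array([0.5383, 0.1641, 0.0402]), [np.float64(0.0012853980662891013), np.float64(0.0012853980662889913)])
tall at z [ 0.511  -0.3041  0.112 ] [ 0.5115 -0.2947  0.112 ]
base side [0.5306 0.1572 0.008 ]
```

View pics/c1.png

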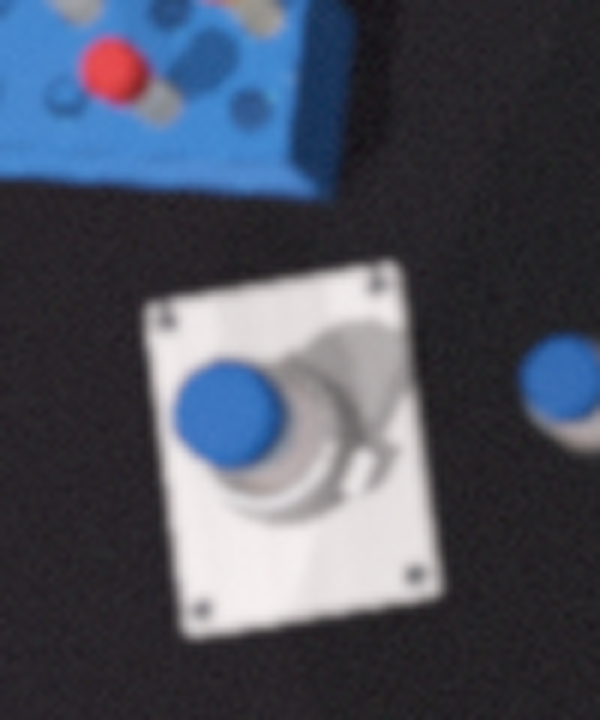

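View pics/c2.png

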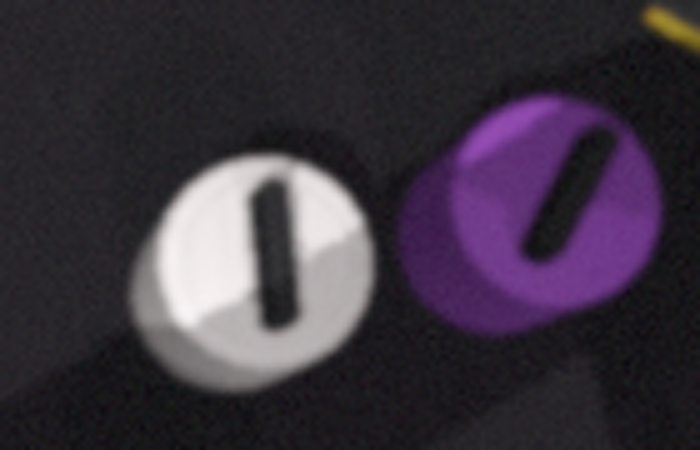

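View pics/c3.png

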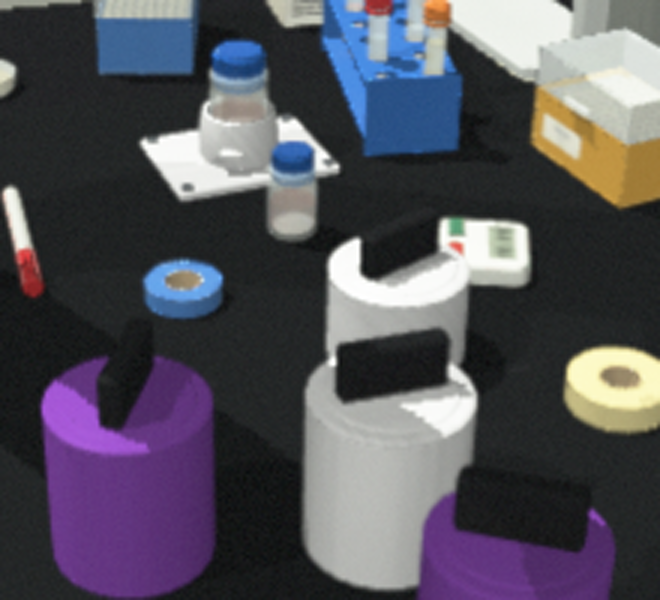

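Run:
```python
from h import *
c=[(146,302),(400,262),(443,598),(186,637)]
P=np.array([atz("top",(160+x/6,150+y/6),.008) for x,y in c]);print(P,P.mean(0))
for i in range(4):
    d=P[(i+1)%4]-P[i];print(np.linalg.norm(d),np.degrees(np.arctan2(d[1],d[0])))
L=atz("top",(160+360/6,150+470/6),.025);d=L-P.mean(0);print("lug",L,np.linalg.norm(d[:2]),np.degrees(np.arctan2(d[1],d[0])))
# tall bar
im=cv2.imread("pics/top0.png").astype(int);
m=(im.max(2)<70).astype(np.uint8);m[:206]=0;m[240:]=0;m[:,:405]=0;m[:,425:]=0
n,l,st,ce=cv2.connectedComponentsWithStats(m);print(st,ce)
i=1+np.argmax(st[1:,4]);ys,xs=np.where(l==i);r=cv2.minAreaRect(np.c_[xs,ys].astype(np.float32));print(r)
B=cv2.boxPoints(r);w=np.array([atz("top",b,.128) for b in B]);print(w)
for i in range(2):
    d=w[i+1]-w[i];print(np.linalg.norm(d),np.degrees(np.arctan2(d[1],d[0])))
s=observe();print(R.from_rotvec(s["ee_rot"]).as_matrix())
```

```text
[[0.593  0.2106 0.008 ]
 [0.6055 0.1099 0.008 ]
 [0.4745 0.0928 0.008 ]
 [0.4619 0.1928 0.008 ]] [0.5337 0.1515 0.008 ]
0.10144227178004626 -82.97289816322142
0.13203050906428637 -172.5349499719698
0.10087109150657612 97.19504654471946
0.13233176606067282 7.7115570044985695
lug [0.5221 0.1206 0.025 ] 0.03304330102267797 -110.59967616753603
[[     0      0    640    480 307031]
 [   411    207      8     28    169]] [[319.4477 239.5102]
 [414.4379 220.9822]]
((414.5025329589844, 220.53555297851562), (27.216373443603516, 6.340987682342529), 85.91438293457031)
[[ 0.5397 -0.2904  0.128 ]
 [ 0.5403 -0.3031  0.128 ]
 [ 0.4855 -0.3043  0.128 ]
 [ 0.4849 -0.2917  0.128 ]]
0.012738393997067804 -87.27896834951005
0.05480108409145788 -178.71216745045228
[[ 0.9172  0.3984  0.    ]
 [ 0.3984 -0.9172 -0.0001]
 [ 0.      0.0001 -1.    ]]
```

Candidates for the tall cover: the white tall hood at side (370,315) / top (411,223), the white short one at side (372,260) / top (328,200), and purple ones at side (283,315) and (410,365). I choose the white tall one, whose triangulated bar height of 0.118 m fits. The job's bottle is in the plate at side (318,195); the small one at (338,224) is not meant. Next I move over the cover.

jog_arm(
  plan=[
    [3.8,3.9,0,-0.06,4.5],
    [3.8,3.9,0,-0.06,4.5],
    [3.8,3.9,0,-0.06,4.5],
    [3.8,3.9,0,-0.06,4.5],
    [3.8,3.9,0,-0.06,4.5],
    [3.7,4.0,0,-0.06,4.5],
    [3.6,4.0,0,-0.03,4.5],
    [0,0,0,0,4.5],
  ],
)

```text
time: 1.75
ee_pos: [0.5142, -0.295, 0.2314]
ee_rot: [-3.141, -0.04, -0.001]
force: [-0.3, 0.0, -0.0]
grip_width: 0.0448
```

Run:
```python
from h import *
s=observe();im=get_image("wrist");cv2.imwrite("pics/w1.png",im[:,:,::-1])
print(s["time"],s["ee_pos"],s["ee_rot"],s["grip_width"],s["force"])
x=R.from_rotvec(s["ee_rot"]).as_matrix()[:,0];print("yaw",np.arctan2(x[1],x[0]))
print("tall", [(d["at"],d["score"],atz("wrist",d["at"],.112,s)) for d in tip_of("wrist","tall_cover_grip")])
```

```text
1.75 [ 0.5142 -0.295   0.2314] [-3.1408 -0.0399 -0.0012] 0.044795383713303466 [-0.3234  0.0209 -0.0107]
yaw 0.025435617055731538
tall [([291.8, 394.6], 0.89, array([ 0.3835, -0.2793,  0.112 ])), ([323.1, 235.5], 0.77, array([ 0.5133, -0.3   ,  0.112 ])), ([502.2, 208.8], 0.68, array([ 0.5355, -0.4229,  0.112 ]))]
```

View pics/w1.png

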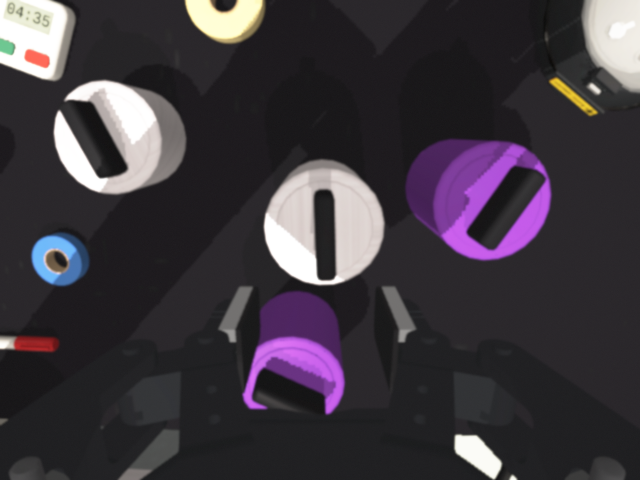

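The white tall cover lies centred in the view, with its bar upright from (323,190) to (326,280). The purple ones are at (503,208) and (290,390), clear of the fingers.

Run:
```python
from h import *
s=observe();im=cv2.imread("pics/w1.png").astype(int)
m=(im.max(2)<60).astype(np.uint8);k=np.zeros_like(m);k[180:290,305:345]=1;m*=k
n,l,st,ce=cv2.connectedComponentsWithStats(m,connectivity=4);i=l[235,324];print(st[i])
ys,xs=np.where(l==i);B=cv2.boxPoints(cv2.minAreaRect(np.c_[xs,ys].astype(np.float32)));print(B)
w=np.array([atz("wrist",b,.128,s) for b in B]);print(w,w.mean(0))
for j in range(2):
    d=w[j+1]-w[j];print(np.linalg.norm(d),np.degrees(np.arctan2(d[1],d[0])))
crop("pics/w1.png","pics/c4.png",250,150,400,300,4)
```

```text
[ 315  190   20   89 1561]
[[314.3211 190.1291]
 [332.6299 189.713 ]
 [334.6345 277.9174]
 [316.3258 278.3335]]
[[ 0.5448 -0.2963  0.128 ]
 [ 0.5453 -0.3078  0.128 ]
 [ 0.4862 -0.3111  0.128 ]
 [ 0.4857 -0.2989  0.128 ]] [ 0.5155 -0.3035  0.128 ]
0.011529992384440128 -87.42279994940809
0.05917762273710217 -176.82518363471186
```

View pics/c4.png

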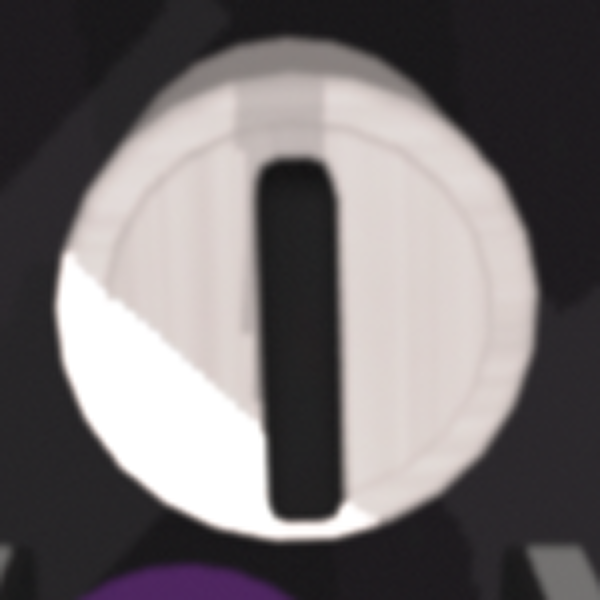

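jog_arm(
  plan=[
    [0.1,-0.8,-4,0.028,4.5],
    [0,0,-4,0,4.5],
    [0,0,-3.5,0,4.5],
    [0,0,-1.6,0,4.5],
    [0,0,0,0,1.0],
    [0,0,0,0,1.0],
    [0,0,0,0,1.0],
    [0,0,0,0,1.0],
  ],
  force=50,
)

```text
time: 2.85
ee_pos: [0.5133, -0.3064, 0.101]
ee_rot: [3.14, 0.075, 0.001]
force: [-0.7, -0.2, -2.2]
grip_width: 0.0132
```

Run:
```python
from h import *
s=observe();print(s["time"],s["ee_pos"],s["ee_rot"],s["grip_width"],s["force"],s["torque"])
im=get_image("wrist");cv2.imwrite("pics/w2.png",im[:,:,::-1])
im=get_image("side");cv2.imwrite("pics/s2.png",im[:,:,::-1])
```

```text
2.85 [ 0.5133 -0.3064  0.101 ] [3.1398 0.0755 0.0013] 0.013152312914893178 [-0.6744 -0.1835 -2.1561] [ 0.0277 -0.0568 -0.0185]
```

View pics/w2.png

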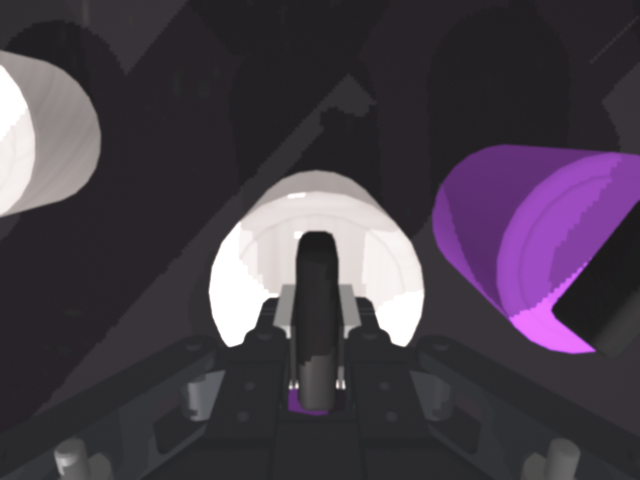

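View pics/s2.png

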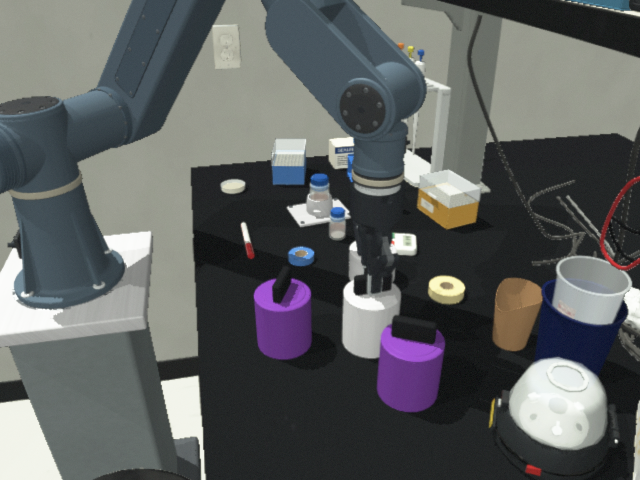

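Grip width is 13.2 mm, so the bar is held. Now lift, travel over the short cover with the rim about 13 cm up, and stop short of the base to look.

jog_arm(
  plan=[
    [0,0,2,0,1.0],
    [0,0,5,0,1.0],
    [0,0.0,6,0,1.0],
    [0.3,3,1,0.1,1.0],
    [0.3,4.8,0,0.17,1.0],
    [0.3,4.8,0,0.17,1.0],
    [0.3,4.8,0,0.17,1.0],
    [0.3,4.8,0,0.17,1.0],
    [0.3,4.8,0,0.17,1.0],
    [0.2,3.6,0,0.17,1.0],
    [0,1,0,0.01,1.0],
    [0,0,0,0,1.0],
  ],
)

```text
time: 4.45
ee_pos: [0.5329, 0.0099, 0.2403]
ee_rot: [2.612, 1.745, -0.001]
force: [0.8, 0.2, -2.8]
grip_width: 0.0133
```

Run:
```python
from h import *
s=observe();im=get_image("wrist");cv2.imwrite("pics/w3.png",im[:,:,::-1])
print(s["time"],s["ee_pos"],s["ee_rot"],s["grip_width"],s["force"],s["torque"])
x=R.from_rotvec(s["ee_rot"]).as_matrix()[:,0];print("yaw",np.arctan2(x[1],x[0]))
print([(d["at"],d["score"],atz("wrist",d["at"],.008,s)) for d in tip_of("wrist","base_center")])
print([(d["at"],d["score"],atz("wrist",d["at"],.052,s)) for d in tip_of("wrist","bottle_center")])
print("cap top",atz("top",(198.3,218.8),.095))
np.savez("s3.npz",**s)
```

```text
4.45 [0.5329 0.0099 0.2403] [ 2.612   1.7446 -0.0006] 0.013257618673689853 [ 0.7951  0.1645 -2.796 ] [-0.012  -0.0328 -0.0274]
yaw 1.177716510310067
[]
[([248.4, 50.0], 0.74, array([0.5343, 0.1501, 0.052 ])), ([322.7, 175.5], 0.69, array([0.5508, 0.0366, 0.052 ]))]
cap top [0.5335 0.1489 0.095 ]
```

View pics/w3.png

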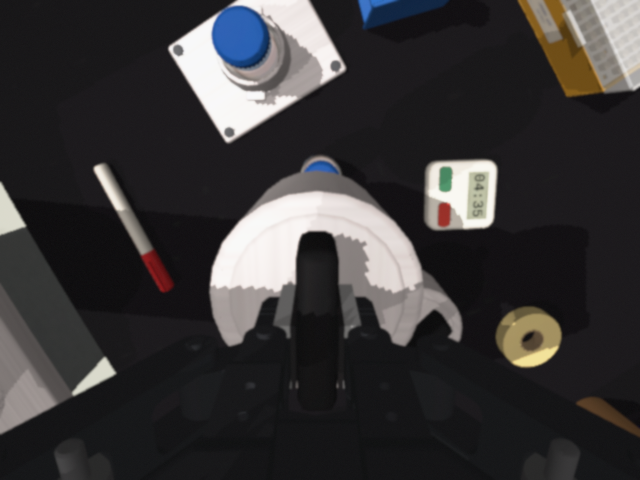

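Run:
```python
from h import *
s=dict(np.load("s3.npz"))
a,b,c=[atz("wrist",p,.008,s) for p in((169,47),(228,142),(345.5,69))]
print(a,b,c)
for u,v in((a,b),(b,c)):
    d=v-u;print(np.linalg.norm(d),np.degrees(np.arctan2(d[1],d[0])))
print("centre",(a+c)/2)
Rm=R.from_rotvec(s["ee_rot"]).as_matrix()
for o in(-.004,-.002,0,.002,.004):
    h=s["ee_pos"]+Rm@[o+.044,0,.005]; e=s["ee_pos"]+Rm@[o+.030,0,-.027];print(o,proj("wrist",h,s),proj("wrist",e,s))
crop("pics/w3.png","pics/c5.png",200,150,440,350,3)
```

```text
[0.4665 0.1914 0.008 ] [0.4798 0.095  0.008 ] [0.6048 0.1125 0.008 ]
0.0973254742973723 -82.17359984280775
0.1262635587303413 7.957327213982567
centre [0.5357 0.1519 0.008 ]
-0.004 [313.7823 204.4502] [313.1934 267.1858]
-0.002 [313.7742 199.2502] [313.1799 261.086 ]
0 [313.7662 194.0158] [313.1664 254.9308]
0.002 [313.7581 188.747 ] [313.1529 248.7201]
0.004 [313.7501 183.4438] [313.1394 242.4536]
```

View pics/c5.png

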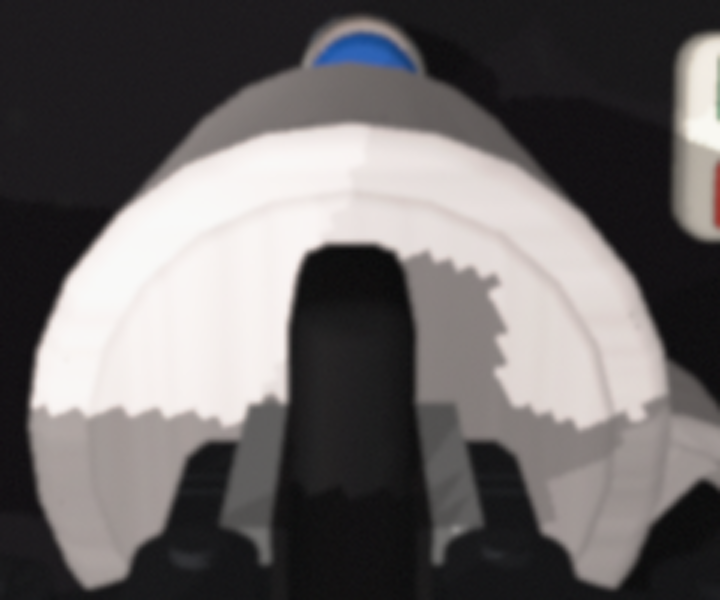

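jog_arm(
  plan=[
    [0.1,4,0,0,1.0],
    [0,5,0,0,1.0],
    [0,4,0,0,1.0],
    [0,1,0,0,1.0],
    [0,0,0,0,1.0],
    [0,0,0,0,1.0],
  ],
)

```text
time: 5.35
ee_pos: [0.5343, 0.1483, 0.2402]
ee_rot: [2.614, 1.742, -0.001]
force: [-0.1, -0.7, -2.4]
grip_width: 0.013
```

Run:
```python
from h import *
s=observe();print(s["time"],s["ee_pos"],s["ee_rot"],s["grip_width"],s["force"],s["torque"])
im=get_image("side");cv2.imwrite("pics/s4.png",im[:,:,::-1]);crop("pics/s4.png","pics/c6.png",230,90,430,260,4)
im=get_image("top");cv2.imwrite("pics/t4.png",im[:,:,::-1])
```

```text
5.35 [0.5343 0.1483 0.2402] [ 2.6136  1.7424 -0.0009] 0.013022674255090676 [-0.1063 -0.7073 -2.4335] [-0.0138  0.0503  0.0064]
```

View pics/c6.png

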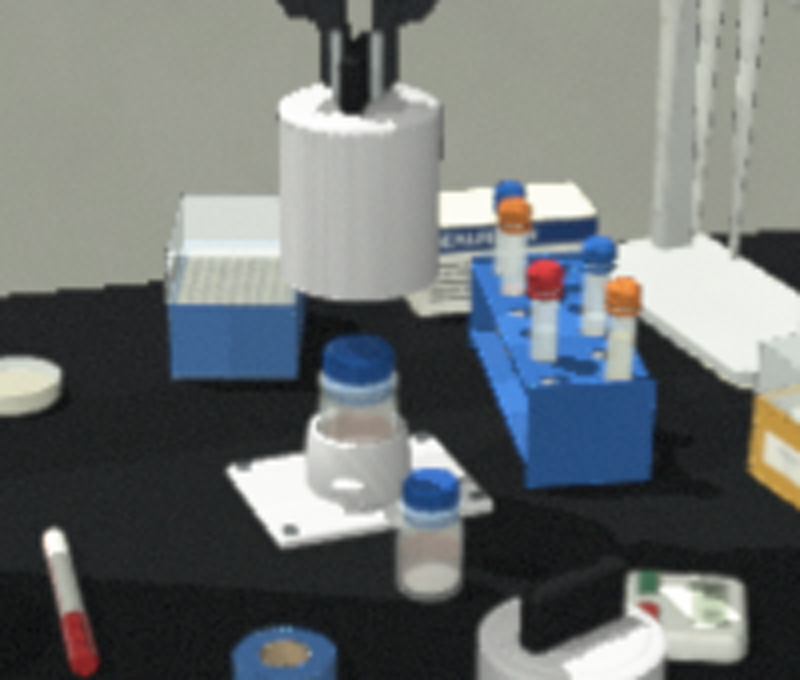

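The cover hangs square over the bottle (crop columns 360 and 359), and the small bottle stands outside the plate. Lowering.

jog_arm(
  plan=[
    [0,0.15,-2,0,1.0],
    [0,0,-3,0,1.0],
    [0,0,-3,0,1.0],
    [0,0,-1,0,1.0],
    [0,0,0,0,1.0],
  ],
)

```text
time: 6.08
ee_pos: [0.5341, 0.1507, 0.1501]
ee_rot: [-2.613, -1.744, 0.001]
force: [-0.6, 0.1, -1.7]
grip_width: 0.0132
```

Run:
```python
from h import *
s=observe();print(s["time"],s["ee_pos"],s["ee_rot"],s["grip_width"],s["force"],s["torque"])
im=get_image("side");cv2.imwrite("pics/s5.png",im[:,:,::-1]);crop("pics/s5.png","pics/c7.png",230,90,430,260,4)
```

```text
6.075 [0.5341 0.1507 0.1501] [-2.6128 -1.7437  0.0013] 0.01322652099927933 [-0.6367  0.1415 -1.694 ] [-0.0284  0.0158 -0.0132]
```

View pics/c7.png

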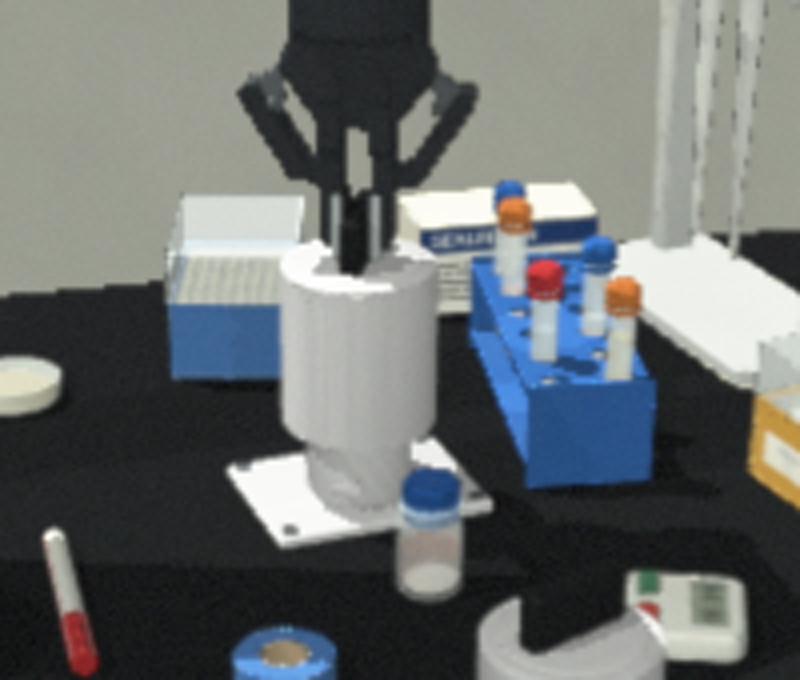

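The cover is round the bottle and centred on the neck with no contact. Continue down in small rows.

jog_arm(
  plan=[
    [0,0,-1,0,1.0],
    [0,0,-1,0,1.0],
    [0,0,-0.8,0,1.0],
    [0,0,0,0,1.0],
  ],
)

```text
time: 6.62
ee_pos: [0.5334, 0.1512, 0.1214]
ee_rot: [-2.612, -1.745, 0.003]
force: [-0.3, -0.2, -3.5]
grip_width: 0.0133
```

jog_arm(
  plan=[
    [0,0,-0.5,0,1.0],
    [0,0,-0.5,0,1.0],
    [0,0,0,0,1.0],
  ],
)

```text
time: 7.0
ee_pos: [0.5337, 0.1513, 0.1119]
ee_rot: [-2.612, -1.745, 0.001]
force: [0.3, 0.2, -2.8]
grip_width: 0.0132
```

jog_arm(
  plan=[
    [0,0,-0.2,0,1.0],
    [0,0,-0.1,0,1.0],
    [0,0,0,0,1.0],
  ],
)

```text
time: 7.38
ee_pos: [0.534, 0.1513, 0.1093]
ee_rot: [-2.612, -1.745, 0.0]
force: [0.4, -0.5, -2.4]
grip_width: 0.0132
```

jog_arm(
  plan=[
    [0,0,-0.1,0,1.0],
    [0,0,-0.1,0,1.0],
    [0,0,0,0,1.0],
  ],
)

```text
time: 7.75
ee_pos: [0.5341, 0.1512, 0.1078]
ee_rot: [2.612, 1.745, 0.0]
force: [-0.6, -1.2, 2.5]
grip_width: 0.0136
```

Seated: the force reversed at TCP z 0.108. Now turn clockwise by 1.045 rad.

jog_arm(
  plan=[
    [0,0,0,-0.12,1.0],
    [0,0,0,-0.12,1.0],
    [0,0,0,-0.12,1.0],
    [0,0,0,-0.12,1.0],
    [0,0,0,0,1.0],
  ],
)

```text
time: 8.38
ee_pos: [0.5348, 0.1515, 0.1076]
ee_rot: [2.951, 1.076, 0.003]
force: [-0.0, 0.1, -0.2]
grip_width: 0.0131
```

jog_arm(
  plan=[
    [0,0,0,-0.12,1.0],
    [0,0,0,-0.12,1.0],
    [0,0,0,-0.12,1.0],
    [0,0,0,-0.12,1.0],
    [0,0,0,-0.085,1.0],
    [0,0,0,0,1.0],
    [0,0,0,0,1.0],
  ],
)

```text
time: 9.25
ee_pos: [0.5347, 0.1513, 0.1076]
ee_rot: [-3.134, -0.212, -0.002]
force: [1.1, 0.6, 2.0]
grip_width: 0.0133
```

Run:
```python
from h import *
s=observe();print(s["time"],s["ee_pos"],s["grip_width"],s["force"],s["torque"])
x=R.from_rotvec(s["ee_rot"]).as_matrix()[:,0];print("yaw",np.arctan2(x[1],x[0]))
im=get_image("side");cv2.imwrite("pics/s6.png",im[:,:,::-1]);crop("pics/s6.png","pics/c8.png",230,90,430,260,4)
im=get_image("wrist");cv2.imwrite("pics/w6.png",im[:,:,::-1])
```

```text
9.25 [0.5347 0.1513 0.1076] 0.013255934955001108 [1.1126 0.5636 1.9834] [ 0.109  -0.3066  0.0754]
yaw 0.13482438637009003
```

View pics/c8.png

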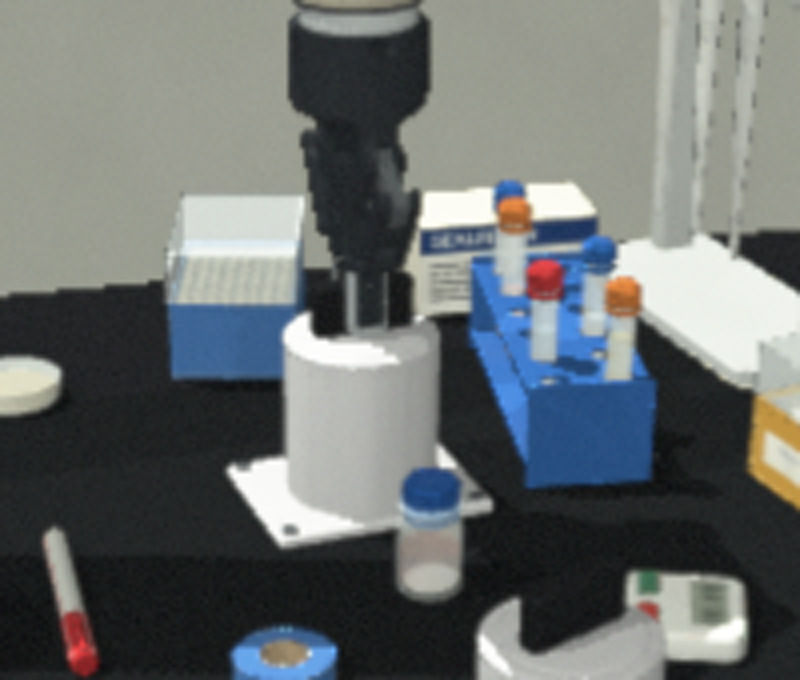

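View pics/w6.png

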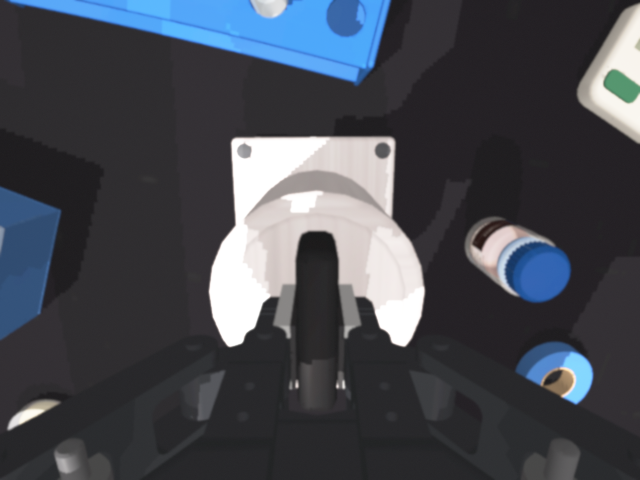

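The cover sits flat on the plate with the bar parallel to its long sides (plate edge at row 137 is square to the bar). Release and rise.

jog_arm(
  plan=[
    [0,0,0,0,3.5],
    [0,0,0,0,3.5],
    [0,0,0,0,3.5],
    [0,0,2,0,3.5],
    [0,0,5,0,3.5],
    [0,0,5,0,3.5],
    [0,0,2,0,3.5],
    [0,0,0,0,3.5],
  ],
)

```text
time: 10.35
ee_pos: [0.5349, 0.1514, 0.249]
ee_rot: [-3.135, -0.209, -0.006]
force: [-0.8, 0.3, -0.3]
grip_width: 0.0348
```

Run:
```python
from h import *
s=observe();im=get_image("wrist");cv2.imwrite("pics/w7.png",im[:,:,::-1]);np.savez("s7.npz",**s)
print(s["time"],s["ee_pos"],s["grip_width"],s["force"])
print([(d["at"],d["score"],atz("wrist",d["at"],.120,s)) for d in tip_of("wrist","tall_cover_grip")])
im=get_image("side");cv2.imwrite("pics/s7.png",im[:,:,::-1])
print([(d["at"],d["score"]) for d in tip_of("side","short_cover_grip")])
im=cv2.imread("pics/w7.png").astype(int)
m=(im.max(2)<60).astype(np.uint8);k=np.zeros_like(m);k[160:300,295:345]=1;m*=k
n,l,st,ce=cv2.connectedComponentsWithStats(m,connectivity=4);i=1+np.argmax(st[1:,4]);print(st[i])
ys,xs=np.where(l==i);B=cv2.boxPoints(cv2.minAreaRect(np.c_[xs,ys].astype(np.float32)))
w=np.array([atz("wrist",b,.136,s) for b in B]);print(w.mean(0))
for j in range(2):
    d=w[j+1]-w[j];print(np.linalg.norm(d),np.degrees(np.arctan2(d[1],d[0])))
```

```text
10.35 [0.5349 0.1514 0.249 ] 0.03475744954409105 [-0.8051  0.2874 -0.3407]
[([315.9, 229.5], 0.84, array([0.5362, 0.1513, 0.12  ]))]
[([376.6, 242.6], 0.69)]
[ 295  273   50   27 1086]
[0.5    0.1439 0.136 ]
0.033946155047652915 -82.39637105007589
0.019496571547288757 -171.2722820630973
```

View pics/w7.png

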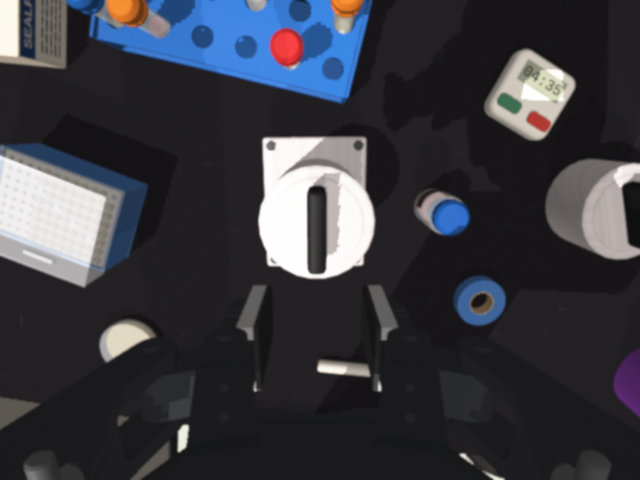

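View pics/s7.png

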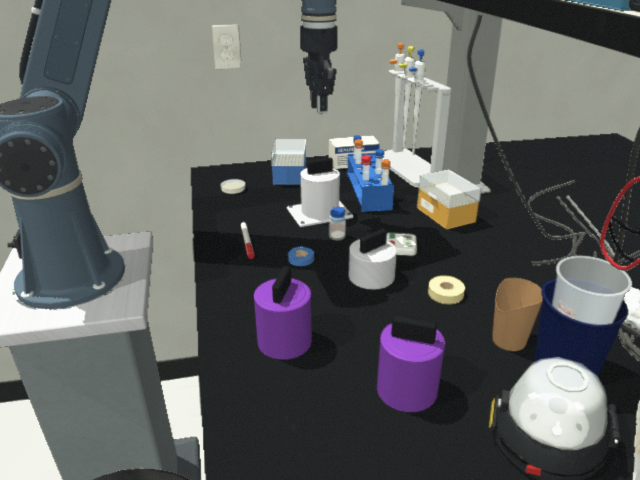

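The cover is down and centred (wrist 317,222), with the bar parallel to the plate's long sides. The short cover is unmoved (side about 375,242) and the gripper is clear. My threshold segmentation of the bar picked the wrong blob, so I go by the picture and the network point (0.536, 0.151). Handing in.

```bash
python3 -c "
from workcell import *
print(hand_in())"
```

```text
the job is handed in; nothing more can be done
None
```

I put the tall white cover over the bottle, lowered it onto the foot plate, turned it about 60° clockwise and let go. I then handed the job in at about 10.5 s; the hand-in gave no verdict.

**Last checks:**
- **Seating:** the contact force reversed at a TCP height of 0.108 m, which matches the rim resting on the plate.
- **Centring:** the final wrist picture puts the cover's bar centre at (0.536, 0.151), within about 2 mm of the measured base centre (0.534–0.536, 0.150–0.152).
- **Locked angle:** the tool was at 0.135 rad when I let go, against a measured plate direction of about 0.134 rad. The bar looks parallel to the long side in the last pictures.
- **Short cover:** it was detected within about 2 pixels of its starting place, so it has not moved.
- **Gripper:** it is clear of everything, about 11 cm above the bar.

**Not confirmed:**
- My automatic re-measurement of the bar angle after release picked the wrong dark area, so I discarded it. The final angle rests on the tool's angle and the pictures.
- The bottle inside the cover could not be seen at the end. No unexpected force appeared while lowering.

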